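# Sort two sample vials by height into their rows

### The arm

A 7-joint arm with a two-finger parallel gripper is mounted at the origin on the work surface. World frame = base frame: x ahead of the robot, y to its left, z up, the work surface at z = 0. Lengths are in m, angles in rad, forces in N, time in s.
With the tool pointing down it reaches from about 0.425 to 0.875 m from the base axis. Payload 4.7 kg.
Tool frame: the origin (TCP) lies at the very end of the fingers, on their centre line; the grasp point (between the pads) lies 19 mm behind it; x points along the fingers, z is the direction in which the jaws open and shut, and the axes are right-handed (so a half turn about x gives the same grasp; the last joint's range is limited). The gripper opens to 87 mm and grips with 3 to 60 N. Pads are 19 mm wide; open, the fingers measure 117 mm over their backs; the gripper's body (75 mm by 190 mm) begins 51 mm behind the grasp point.
Start: joints at [1.326, 0.321, -0.07, 1.45, 0.023, 1.371, -0.057], TCP at [0.166, -0.628, 0.223] pointing down, gripper open.
Joint ranges: [-2.86, 2.86], [-0.3, 2.09], [-1.38, 1.24], [0.06, 2.45], [-1.56, 4.7], [0.09, 2.05], [-2.69, 2.69]. Speed limits (rad/s): [2.57, 2.57, 3.14, 3.14, 3.14, 3.14, 3.14].

### API

Orientations are given as a rotation vector (axis times angle).
In Python, from bench import telemetry, viewer, workorder gives the robot as it stands.
- The arm moves only by the shell command python3 -m creep 'ROWS' [FORCE]. ROWS is JSON, a list of rows, each an object of numbers: "fingers": the opening, from 0 (shut) to 1 (fully open); "x", "y", "z": the shift along the tool's x, y, z in units of 40 mm (1.0 is 40 mm); "twist": the turn about the tool's x in units of 5 degrees (1.0 is 5 degrees). In form: [{"fingers": .., "x": .., "y": .., "z": .., "twist": ..}, ...]. A call has 1 to 20 rows; each row is the pose to reach, as a shift and turn from the pose commanded when the call began, along the tool's axes at that moment; what a row does not reach only later rows make up. A row lasts 1/12 s, in which the tool goes at most 41.7 mm and 7.16 degrees, less where a joint would pass 70% of its speed; a pose out of reach is approached as far as the arm can. A call with a gripper value outside its range is refused whole. The fingers move at their own pace and stop on an object; FORCE is the grip in N (left out, the last holds). Time passes only in rows, so rows that repeat a pose let the fingers close. It gives the time, the measured TCP pose, the force and the opening at its end, in the units of the state.
- telemetry.get_state(): the state, without advancing time (a new reading comes with each control period).
- viewer.get_image(name): name is "scene" or "top" or "wrist"; returns a dict with "pixels" (400x640x3 uint8, red, green, blue), "z_map" (400x640 float32, m along the optical axis (not along the pixel's ray), 0 where there is no reading), "K" (3x3 intrinsics, pixels), "dist_coeffs" ([k1, k2, p1, p2, k3] as OpenCV has them; the pictures are not rectified), "xyz" and "attitude" of the camera in the world. Camera axes: x right, y up, looking along -z (the intrinsics and any distortion apply to the point x, -y, -z); pixel columns grow to the right and rows downward; lengths in m; the calibration is good to about 2 mm. A picture is of the moment at which its call begins.
- workorder.close_job(): hands the job in, once; it reports no verdict.
The state is a dict: "time": time; "joint_positions": joint angles; "qd": joint speeds; "joint_torque": joint torques, N m; "position": TCP position; "tool_rot": TCP orientation; "ft_force": force on the tool from outside, world axes, zero at the start; "torque": the same for the moment, N m; "grip_width": opening from 0.0 (shut) to 1.0 (fully open).
Only numpy, scipy, OpenCV 4.12 (cv2) and the standard library are available. Lean on these libraries where they do the work, as an engineer would, in place of code of your own. Each camera call takes 0.05 s, during which the arm holds its last target.

### The job

A short and a tall sample vial with the same white body and grey cap stand loose on the lab bench, between two metal row trays. Stand each loose vial upright on the floor of the free end of the tray whose fixed vials are as tall as it is: the short one in the short row, the tall one in the tall row. The wider jar is not part of the job.

Things in the scene. Friction and masses are not known exactly. Their poses are not given: they have to be found in the camera images.
- vial_tall: Tall loose vial: upright white cylinder 25 mm in diameter with a grey screw cap (27 mm diameter, 18 mm high); 95 mm high overall, about 45 g. Starts upright on the bench. Origin: centre of its underside; z up its axis; yaw means nothing. It, the short vial and the jar stand 70 mm or more apart, centre to centre.
- vial_short: Short loose vial: same body and cap diameters (25 and 27 mm), cap 18 mm high, but 60 mm high overall, about 30 g. Starts upright on the bench. Origin: centre of its underside; z up its axis; yaw means nothing. The similar but thicker jar nearby (42 mm body, 46 mm cap, 70 mm high) is not part of the job.
- tray_tall_free (a point): Middle of the empty end of the tall row's tray, on its floor, 8 mm above the bench. Fixed aluminium trough 178 mm long (x), 58 mm wide (y), rim 14 mm above its floor, walls 4 mm. x: along the row, away from its fixed vials; y: across; z: up. Two 95 mm vials are held fast at x = -62 and -104 mm. Inner wall faces: x = +47 mm, y = +/-25 mm.
- tray_short_free (a point): Same point and axes of the short row's tray: an identical trough (floor 8 mm above the bench, 50 mm wide inside, rim 14 mm above the floor), but its two fixed vials are 60 mm high. The trays stand left and right of the loose vials, either way round, fixed vials at the robot's end, each turned up to 20 degrees either way.
Things that resemble listed ones, but are neither listed nor needed, are in the scene too. What is shaped like the vial_tall but purple or red is not meant.

How it is judged:
At the end, for the whole second after the job is handed in: Each loose vial stands in the free end of its own row's tray (tall in tall, short in short): within 42 mm along and 20 mm across of the free end's middle, underside within 5 mm of the tray floor, upright within 10 degrees, at rest (under 30 mm/s) (x of vial_tall in the frame of tray_tall_free between -0.042 and 0.042 m and y of vial_tall in the frame of tray_tall_free between -0.02 and 0.02 m and z of vial_tall in the frame of tray_tall_free between -0.005 and 0.005 m and angle between each of vial_tall, vial_short's own z axis and vertical below 0.18 rad and linear speed of each of vial_tall, vial_short below 0.03 m/s and x of vial_short in the frame of tray_short_free between -0.042 and 0.042 m and y of vial_short in the frame of tray_short_free between -0.02 and 0.02 m and z of vial_short in the frame of tray_short_free between -0.005 and 0.005 m); the robot touches nothing.
It also fails if it takes over 64 s, if anything falls off the work surface, if the arm or the gripper's body presses on something with over 40 N, if the wrist force passes 120 N, or if a joint passes its speed limit or range.

## Working session

There is one attempt and no reset: what is moved stays moved. The work goes in short steps, Python scripts to look and compute and a shell command to move; the robot and the scene stay as the last step left them, time stands still between calls to the robot, and variables do not carry over. Pictures are saved under pics/ and viewed, and the job is handed in when it is done.

```bash
ls; mkdir -p pics
python3 - <<'E'
from bench import telemetry, viewer
import cv2, numpy as np
s=telemetry.get_state(); print({k:np.round(v,3).tolist() for k,v in s.items()})
for n in("top","scene"):
    i=viewer.get_image(n); cv2.imwrite(f"pics/{n}0.png",i["pixels"][...,::-1])
    print(n,i["K"],i["dist_coeffs"],i["xyz"],i["attitude"])
E
```

```text
pics
{'time': 0.0, 'joint_positions': [1.326, 0.322, -0.07, 1.452, 0.023, 1.371, -0.057], 'qd': [0.001, 0.001, -0.001, 0.002, 0.001, 0.001, -0.001], 'joint_torque': [0.001, -49.128, -0.404, -31.253, -0.064, 0.044, 0.0], 'position': [0.166, -0.628, 0.221], 'tool_rot': [1.018, 1.322, -1.016], 'ft_force': [-0.556, 0.471, -0.698], 'torque': [0.039, 0.013, -0.002], 'grip_width': 0.997}
top [[410.43286716   0.         332.10674689]
 [  0.         410.43286716 196.52254759]
 [  0.           0.           1.        ]] [-0.0157658  0.         0.         0.         0.       ] [0.51928977 0.01008209 0.78566703] [-0.00689679 -0.04457909 -1.54166123]
scene [[416.98882177   0.         309.98012507]
 [  0.         416.98882177 204.28013327]
 [  0.           0.           1.        ]] [-0.07871086  0.          0.          0.          0.        ] [ 1.09419005 -0.26217903  0.41324087] [0.88813184 0.54727324 1.05630493]
```

View pics/top0.png

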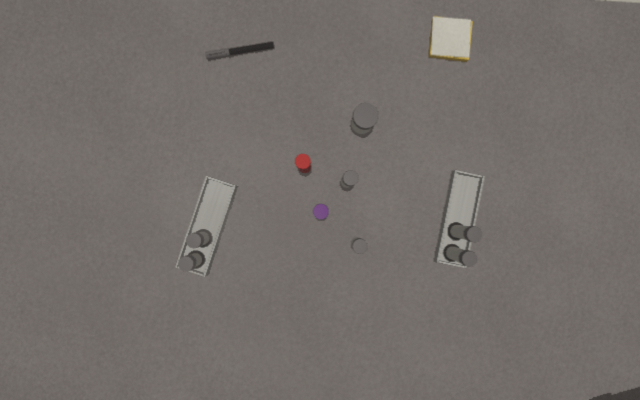

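View pics/scene0.png

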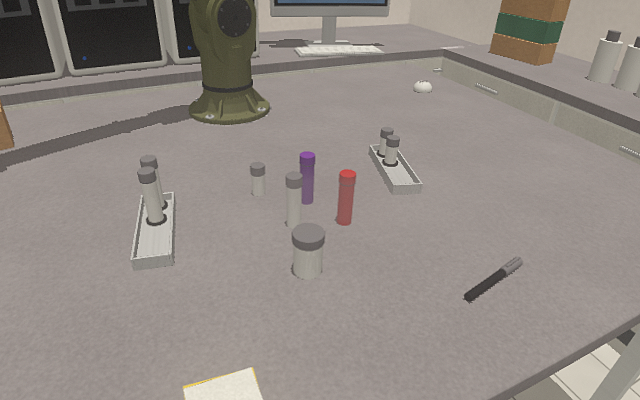

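The top view shows grey-capped things at (350,178) and (359,246), a jar at (365,117), a red one at (303,162) and a purple one at (321,212). The trays are at (207,226) and (461,220). In the scene view the right-hand tray of the top view (scene left) holds the tall fixed vials and the other holds the short ones. Next I'll measure and enlarge.

```bash
cat > h.py <<'E'
import numpy as np, cv2
from scipy.spatial.transform import Rotation as R
from bench import telemetry, viewer
def ray(im,uv):
    p=cv2.undistortPoints(np.array(uv,float).reshape(-1,1,2),im["K"],np.array(im["dist_coeffs"]))[:,0]
    d=np.c_[p[:,0],-p[:,1],-np.ones(len(p))]
    return d@R.from_rotvec(im["attitude"]).as_matrix().T
def onplane(im,uv,z):
    d=ray(im,uv); o=np.array(im["xyz"]); return o+d*((z-o[2])/d[:,2])[:,None]
def cloud(im):
    h,w=im["z_map"].shape; u,v=np.meshgrid(np.arange(w),np.arange(h))
    d=ray(im,np.c_[u.ravel(),v.ravel()]); return (np.array(im["xyz"])+d*im["z_map"].ravel()[:,None]).reshape(h,w,3)
E
python3 - <<'E'
from h import *
im=viewer.get_image("top"); P=cloud(im); bgr=im["pixels"][...,::-1]
z=P[...,2]
print("bench z",np.median(z[300:350,250:400]))
m=((z>0.03)&(im["z_map"]>0)).astype(np.uint8)
m[:130,:]*=1
n,l,st,c=cv2.connectedComponentsWithStats(m)
for i in range(1,n):
    if st[i,4]<30: continue
    q=P[l==i]; t=np.percentile(q[:,2],90); tq=q[q[:,2]>t-.006]
    print(c[i].round(1),st[i,4],"ztop",t.round(4),"topmean",tq.mean(0).round(4),"span",np.ptp(tq,axis=0).round(3), im["pixels"][l==i].mean(0).round())
# trays
m=((z>0.014)&(z<0.03)&(im["z_map"]>0)).astype(np.uint8)
hs=cv2.cvtColor(bgr,cv2.COLOR_BGR2GRAY)
n,l,st,c=cv2.connectedComponentsWithStats(cv2.morphologyEx(m,cv2.MORPH_CLOSE,np.ones((5,5))))
for i in range(1,n):
    if st[i,4]<100: continue
    q=P[(l==i)&(m>0)]; r=cv2.minAreaRect(q[:,:2].astype(np.float32)*1000); print("tray",c[i],st[i,4],q[:,2].mean(),r,cv2.boxPoints(r).round(0).tolist())
a=cv2.resize(bgr[90:290,160:300],None,fx=4,fy=3.0); 
cv2.imwrite("pics/c1.png",np.clip(cv2.resize(bgr[150:290,160:500],(800,330),interpolation=cv2.INTER_CUBIC)*1.8,0,255).astype(np.uint8))
i2=viewer.get_image("scene"); cv2.imwrite("pics/c2.png",cv2.resize(i2["pixels"][120:290,120:440,::-1],(800,425),interpolation=cv2.INTER_CUBIC))
P2=cloud(i2)
for u,v in((258,167),(294,178),(308,232),(149,160),(147,173),(386,131),(392,140)): print((u,v),P2[v,u].round(3))
E
```

```text
bench z -0.0007951694420266775
[365.  116.4] 581 ztop 0.0709 topmean [ 0.6816 -0.0681  0.0694] span [0.045 0.045 0.008] [105. 100.  98.]
[303.  162.2] 227 ztop 0.0957 topmean [0.5944 0.0387 0.0942] span [0.025 0.026 0.009] [149.  60.  58.]
[349.8 178.2] 219 ztop 0.0959 topmean [ 0.5691 -0.0425  0.0944] span [0.026 0.026 0.007] [107. 103. 100.]
[320.7 211.2] 199 ztop 0.0956 topmean [0.5111 0.0061 0.0942] span [0.025 0.025 0.006] [113.  78. 124.]
[467.6 232.8] 379 ztop 0.1031 topmean [ 0.4799 -0.2522  0.1019] span [0.026 0.026 0.008] [95. 92. 88.]
[195.8 239.5] 261 ztop 0.0688 topmean [0.4545 0.2243 0.0673] span [0.025 0.027 0.007] [102.  99.  96.]
[359.5 245.5] 198 ztop 0.0607 topmean [ 0.4512 -0.0653  0.0591] span [0.025 0.025 0.007] [108. 103. 101.]
[462.8 256.4] 380 ztop 0.1031 topmean [ 0.4388 -0.2449  0.1019] span [0.025 0.025 0.007] [95. 92. 88.]
[188.1 262.2] 271 ztop 0.0684 topmean [0.4141 0.2364 0.0672] span [0.026 0.027 0.007] [101.  97.  94.]
tray [450.78954424  37.04423592] 1492 0.015168718675890864 ((852.07275390625, -234.2593231201172), (77.58895111083984, 77.09276580810547), 85.00613403320312) [[810.0, -270.0], [887.0, -276.0], [894.0, -199.0], [817.0, -192.0]]
tray [457.02941176 215.92352941] 680 0.020107926733026374 ((503.74652099609375, -256.88421630859375), (59.76578140258789, 178.57557678222656), 79.72306823730469) [[411.0, -270.0], [586.0, -302.0], [597.0, -243.0], [421.0, -212.0]]
tray [205.77       225.45571429] 700 0.020413265553774193 ((476.8406982421875, 218.23609924316406), (59.077762603759766, 178.43447875976562), 73.26839447021484) [[383.0, 216.0], [554.0, 164.0], [571.0, 221.0], [400.0, 272.0]]
(258, 167) [ 0.461 -0.068  0.06 ]
(294, 178) [ 0.578 -0.047  0.094]
(308, 232) [ 0.681 -0.07   0.069]
(149, 160) [ 0.449 -0.247  0.103]
(147, 173) [ 0.492 -0.255  0.103]
(386, 131) [0.423 0.226 0.067]
(392, 140) [0.463 0.215 0.065]
```

Run:
```python
from h import *
im=viewer.get_image("wrist"); cv2.imwrite("pics/w0.png",im["pixels"][...,::-1]); print(im["xyz"],R.from_rotvec(im["attitude"]).as_matrix().round(2))
s=telemetry.get_state(); print(R.from_rotvec(s["tool_rot"]).as_matrix().round(3))
```

```text
[ 0.23878733 -0.60925745  0.38448717] [[ 0.26  0.93  0.26]
 [-0.97  0.25  0.07]
 [-0.   -0.27  0.96]]
[[-0.     0.967  0.256]
 [ 0.001  0.256 -0.967]
 [-1.    -0.    -0.001]]
```

View pics/c2.png

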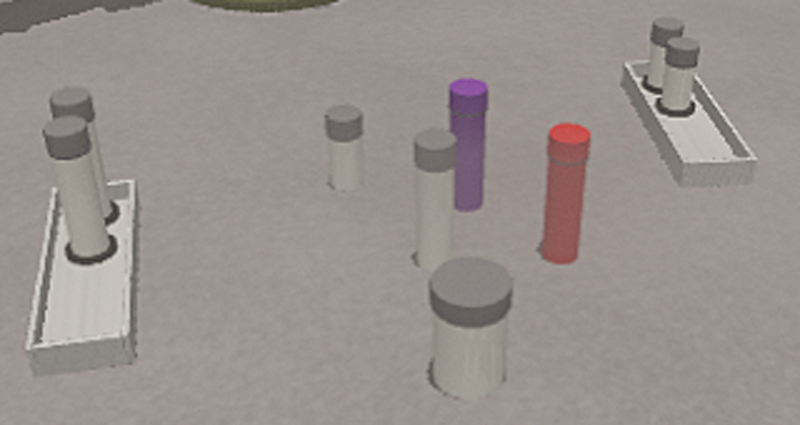

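View pics/w0.png

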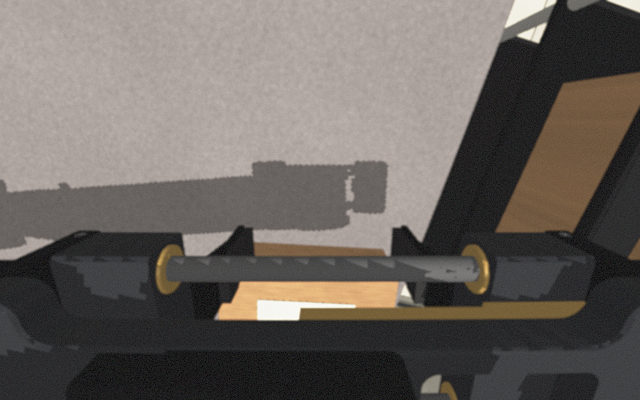

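```bash
cat >> h.py <<'E'
T=dict(tall=(.5691,-.0425),tfree=(.541,-.2635),short=(.4512,-.0653),sfree=(.5135,.207))
def go(p,z):
    s=telemetry.get_state(); M=R.from_rotvec(s["tool_rot"]).as_matrix()
    p=T.get(p,p) if isinstance(p,str) else p
    d=M.T@(np.array([*p,z])-s["position"])
    print("t",round(s["time"],2),"pos",np.round(s["position"],4),"F",np.round(s["ft_force"],1),"w",round(s["grip_width"],3),"units",(d/.04).round(3))
    print(M.round(3).tolist(), np.round(s["joint_positions"],2))
E
python3 -c "
from h import *
go('tall',.22)"
```

```text
t 0.25 pos [ 0.1662 -0.6281  0.2221] F [-0.  -0.3  0.2] w 0.999 units [  0.06   13.484 -11.575]
[[-0.0, 0.967, 0.256], [0.001, 0.256, -0.967], [-1.0, -0.0, -0.001]] [ 1.33  0.32 -0.07  1.45  0.02  1.37 -0.06]
```

Candidates in the top view, confirmed in the scene crop:
- **(350,178):** white body, 95 mm high, 26 mm cap. This is vial_tall.
- **(359,246):** white body, 60 mm high, 25 mm cap. This is vial_short.
- **(365,117):** 45 mm cap, 70 mm high. This is the jar, so not part of the job.
- **(303,162) and (321,212):** red and purple, so not meant.

The right-hand tray (fixed caps at 0.103 m) is the tall row and the left-hand one (0.068 m) is the short row. The wrist view only shows bench and gripper. I'll move above the tall vial.

```bash
python3 -m creep '[{"fingers":0.8,"x":0,"y":3.4,"z":-2.9},{"fingers":0.8,"x":0,"y":6.7,"z":-5.8},{"fingers":0.8,"x":0,"y":10,"z":-8.7},{"fingers":0.8,"x":0,"y":13.48,"z":-11.58},{"fingers":0.8,"x":0,"y":13.48,"z":-11.58},{"fingers":0.8,"x":0,"y":13.48,"z":-11.58},{"fingers":0.8,"x":0,"y":13.48,"z":-11.58},{"fingers":0.8,"x":0,"y":13.48,"z":-11.58},{"fingers":0.8,"x":0,"y":13.48,"z":-11.58},{"fingers":0.8,"x":0,"y":13.48,"z":-11.58},{"fingers":0.8,"x":0,"y":13.48,"z":-11.58},{"fingers":0.8,"x":0,"y":13.48,"z":-11.58},{"fingers":0.8,"x":0,"y":13.48,"z":-11.58},{"fingers":0.8,"x":0,"y":13.48,"z":-11.58},{"fingers":0.8,"x":0,"y":13.48,"z":-11.58},{"fingers":0.8,"x":0,"y":13.48,"z":-11.58},{"fingers":0.8,"x":0,"y":13.48,"z":-11.58},{"fingers":0.8,"x":0,"y":13.48,"z":-11.58},{"fingers":0.8,"x":0,"y":13.48,"z":-11.58},{"fingers":0.8,"x":0,"y":13.48,"z":-11.58}]' 10
python3 - <<'E'
from h import *
go('tall',.066)
im=viewer.get_image("wrist"); cv2.imwrite("pics/w1.png",im["pixels"][...,::-1])
E
```

```text
t 0.25 pos [ 0.1662 -0.6281  0.2221] F [-0.  -0.3  0.2] w 0.999 units [  3.91   13.484 -11.572]
[[-0.0, 0.967, 0.256], [0.001, 0.256, -0.967], [-1.0, -0.0, -0.001]] [ 1.33  0.32 -0.07  1.45  0.02  1.37 -0.06]$[0]: bad value
```

Row 0 was refused, probably because "twist" was missing. I'll include every field.

```bash
python3 -m creep '[{"fingers":0.8,"x":0,"y":3.4,"z":-2.9,"twist":0},{"fingers":0.8,"x":0,"y":6.7,"z":-5.8,"twist":0},{"fingers":0.8,"x":0,"y":10,"z":-8.7,"twist":0},{"fingers":0.8,"x":0,"y":13.48,"z":-11.58,"twist":0},{"fingers":0.8,"x":0,"y":13.48,"z":-11.58,"twist":0},{"fingers":0.8,"x":0,"y":13.48,"z":-11.58,"twist":0},{"fingers":0.8,"x":0,"y":13.48,"z":-11.58,"twist":0},{"fingers":0.8,"x":0,"y":13.48,"z":-11.58,"twist":0},{"fingers":0.8,"x":0,"y":13.48,"z":-11.58,"twist":0},{"fingers":0.8,"x":0,"y":13.48,"z":-11.58,"twist":0},{"fingers":0.8,"x":0,"y":13.48,"z":-11.58,"twist":0},{"fingers":0.8,"x":0,"y":13.48,"z":-11.58,"twist":0},{"fingers":0.8,"x":0,"y":13.48,"z":-11.58,"twist":0},{"fingers":0.8,"x":0,"y":13.48,"z":-11.58,"twist":0},{"fingers":0.8,"x":0,"y":13.48,"z":-11.58,"twist":0},{"fingers":0.8,"x":0,"y":13.48,"z":-11.58,"twist":0},{"fingers":0.8,"x":0,"y":13.48,"z":-11.58,"twist":0},{"fingers":0.8,"x":0,"y":13.48,"z":-11.58,"twist":0},{"fingers":0.8,"x":0,"y":13.48,"z":-11.58,"twist":0},{"fingers":0.8,"x":0,"y":13.48,"z":-11.58,"twist":0}]' 10
python3 - <<'E'
from h import *
go('tall',.066)
im=viewer.get_image("wrist"); cv2.imwrite("pics/w1.png",im["pixels"][...,::-1])
E
```

```text
time: 1.97
position: [0.5687, -0.043, 0.2222]
tool_rot: [1.015, 1.321, -1.017]
ft_force: [-0.2, -0.5, 0.4]
grip_width: 0.802
t 1.97 pos [ 0.5687 -0.043   0.2222] F [-0.2 -0.5  0.4] w 0.802 units [ 3.905  0.016 -0.011]
[[-0.001, 0.967, 0.256], [-0.001, 0.256, -0.967], [-1.0, -0.001, 0.0]] [ 0.59  0.2  -0.64  1.64  0.13  1.34 -1.38]
```

View pics/w1.png

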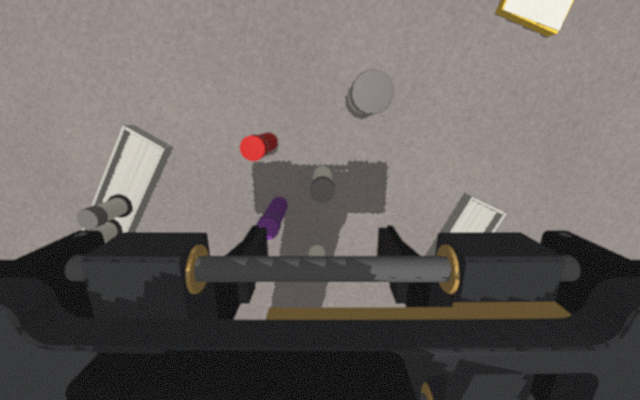

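```bash
python3 -m creep '[{"fingers":0.8,"x":0.6,"y":0.02,"z":0,"twist":0},{"fingers":0.8,"x":1.2,"y":0.02,"z":0,"twist":0},{"fingers":0.8,"x":1.8,"y":0.02,"z":0,"twist":0},{"fingers":0.8,"x":2.4,"y":0.02,"z":0,"twist":0},{"fingers":0.8,"x":2.4,"y":0.02,"z":0,"twist":0},{"fingers":0.8,"x":2.4,"y":0.02,"z":0,"twist":0}]'
python3 - <<'E'
from h import *
go('tall',.066)
im=viewer.get_image("scene"); cv2.imwrite("pics/s1.png",cv2.resize(im["pixels"][60:300,140:460,::-1],(800,600)))
E
```

```text
time: 2.52
position: [0.5684, -0.0444, 0.1259]
tool_rot: [1.017, 1.321, -1.021]
ft_force: [1.1, 0.5, 1.0]
grip_width: 0.797
t 2.52 pos [ 0.5684 -0.0444  0.1259] F [1.1 0.5 1. ] w 0.797 units [ 1.497  0.033 -0.042]
[[-0.003, 0.967, 0.253], [-0.001, 0.253, -0.967], [-1.0, -0.003, -0.0]] [ 0.58  0.28 -0.63  1.75  0.18  1.17 -1.42]
```

View pics/s1.png

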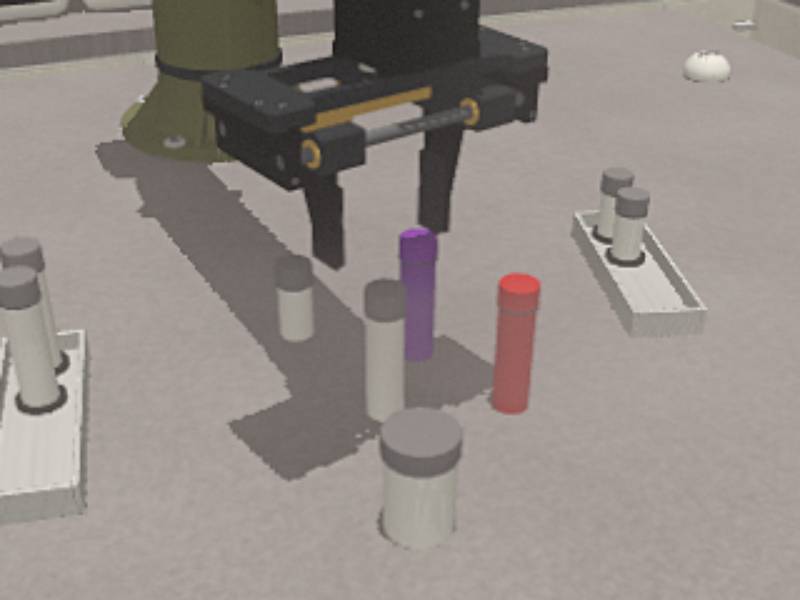

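The crop shows the finger tips at (330,260) and (435,225), straddling the tall vial's cap at (385,295), and the other items are clear. I'll descend and grip.

```bash
python3 -m creep '[{"fingers":0.8,"x":0.5,"y":0.03,"z":-0.03,"twist":0},{"fingers":0.8,"x":1.0,"y":0.03,"z":-0.03,"twist":0},{"fingers":0.8,"x":1.5,"y":0.03,"z":-0.03,"twist":0},{"fingers":0.8,"x":1.5,"y":0.03,"z":-0.03,"twist":0},{"fingers":0.8,"x":1.5,"y":0.03,"z":-0.03,"twist":0},{"fingers":0.5,"x":1.5,"y":0.03,"z":-0.03,"twist":0},{"fingers":0.4,"x":1.5,"y":0.03,"z":-0.03,"twist":0},{"fingers":0.2,"x":1.5,"y":0.03,"z":-0.03,"twist":0},{"fingers":0.2,"x":1.5,"y":0.03,"z":-0.03,"twist":0},{"fingers":0.2,"x":1.5,"y":0.03,"z":-0.03,"twist":0},{"fingers":0.2,"x":1.5,"y":0.03,"z":-0.03,"twist":0},{"fingers":0.2,"x":1.5,"y":0.03,"z":-0.03,"twist":0}]' 12
python3 - <<'E'
from h import *
go('tall',.066)
im=viewer.get_image("scene"); cv2.imwrite("pics/s2.png",cv2.resize(im["pixels"][60:300,140:460,::-1],(800,600)))
E
```

```text
time: 3.57
position: [0.5707, -0.041, 0.0666]
tool_rot: [1.016, 1.32, -1.016]
ft_force: [0.1, -0.5, 0.4]
grip_width: 0.356
t 3.57 pos [ 0.5707 -0.041   0.0666] F [ 0.1 -0.5  0.4] w 0.356 units [ 0.016 -0.048  0.027]
[[0.0, 0.967, 0.256], [-0.0, 0.256, -0.967], [-1.0, 0.0, 0.0]] [ 0.55  0.35 -0.62  1.81  0.23  1.06 -1.46]
```

View pics/s2.png

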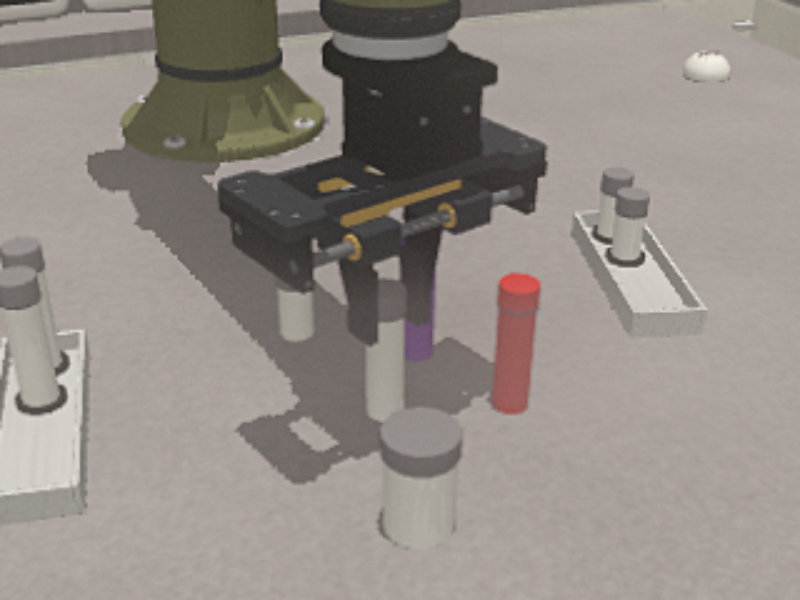

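The fingers sit either side of the cap at (385,300). The opening is 31 mm against a 27 mm cap, so they may still be closing. I'll hold longer.

```bash
python3 -m creep '[{"fingers":0.2,"x":0,"y":0,"z":0,"twist":0},{"fingers":0.2,"x":0,"y":0,"z":0,"twist":0},{"fingers":0.2,"x":0,"y":0,"z":0,"twist":0},{"fingers":0.2,"x":0,"y":0,"z":0,"twist":0}]' 15; python3 -m creep '[{"fingers":0.2,"x":-0.2,"y":0,"z":0,"twist":0},{"fingers":0.2,"x":-0.6,"y":0,"z":0,"twist":0},{"fingers":0.2,"x":-1.1,"y":0,"z":0,"twist":0},{"fingers":0.2,"x":-1.7,"y":0,"z":0,"twist":0},{"fingers":0.2,"x":-2.3,"y":0,"z":0,"twist":0},{"fingers":0.2,"x":-2.8,"y":0,"z":0,"twist":0},{"fingers":0.2,"x":-3,"y":0,"z":0,"twist":0},{"fingers":0.2,"x":-3,"y":0,"z":0,"twist":0},{"fingers":0.2,"x":-3,"y":0,"z":0,"twist":0}]'
python3 - <<'E'
from h import *
go('tfree',.18)
im=viewer.get_image("scene"); cv2.imwrite("pics/s3.png",cv2.resize(im["pixels"][60:300,140:460,::-1],(800,600)))
E
```

```text
time: 3.95
position: [0.5707, -0.041, 0.0665]
tool_rot: [1.016, 1.32, -1.017]
ft_force: [-0.2, -0.5, 0.1]
grip_width: 0.301
time: 4.7
position: [0.5704, -0.041, 0.1862]
tool_rot: [1.016, 1.321, -1.017]
ft_force: [-0.1, 0.1, -0.9]
grip_width: 0.301
t 4.7 pos [ 0.5704 -0.041   0.1862] F [-0.1  0.1 -0.9] w 0.301 units [ 0.157 -2.135  5.19 ]
[[-0.0, 0.967, 0.256], [-0.0, 0.256, -0.967], [-1.0, -0.0, 0.0]] [ 0.59  0.23 -0.64  1.68  0.14  1.28 -1.4 ]
```

View pics/s3.png

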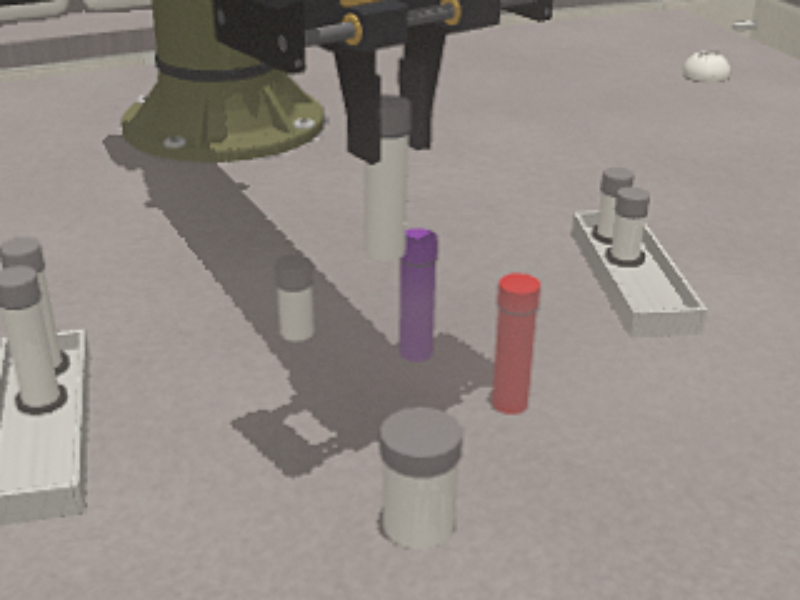

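The vial is lifted and hangs upright at (387,180), with a width of 0.301 (26 mm, matching the cap). I'll carry it to the tall tray.

```bash
python3 -m creep '[{"fingers":0.2,"x":0,"y":-0.1,"z":0.2,"twist":0},{"fingers":0.2,"x":0,"y":-0.25,"z":0.6,"twist":0},{"fingers":0.2,"x":0,"y":-0.45,"z":1.1,"twist":0},{"fingers":0.2,"x":0,"y":-0.7,"z":1.7,"twist":0},{"fingers":0.2,"x":0,"y":-0.95,"z":2.3,"twist":0},{"fingers":0.2,"x":0,"y":-1.2,"z":2.9,"twist":0},{"fingers":0.2,"x":0,"y":-1.45,"z":3.5,"twist":0},{"fingers":0.2,"x":0,"y":-1.7,"z":4.1,"twist":0},{"fingers":0.2,"x":0,"y":-1.9,"z":4.6,"twist":0},{"fingers":0.2,"x":0,"y":-2.05,"z":5.0,"twist":0},{"fingers":0.2,"x":0,"y":-2.13,"z":5.19,"twist":0},{"fingers":0.2,"x":0,"y":-2.13,"z":5.19,"twist":0},{"fingers":0.2,"x":0,"y":-2.13,"z":5.19,"twist":0},{"fingers":0.2,"x":0,"y":-2.13,"z":5.19,"twist":0}]'
python3 - <<'E'
from h import *
go('tfree',.076)
im=viewer.get_image("scene"); cv2.imwrite("pics/s4.png",cv2.resize(im["pixels"][80:320,60:380,::-1],(800,600)))
E
```

```text
time: 5.92
position: [0.5417, -0.2615, 0.1862]
tool_rot: [1.016, 1.323, -1.014]
ft_force: [0.1, 0.6, -0.3]
grip_width: 0.305
t 5.92 pos [ 0.5417 -0.2615  0.1862] F [ 0.1  0.6 -0.3] w 0.305 units [ 2.754 -0.029  0.047]
[[-0.0, 0.966, 0.258], [0.001, 0.258, -0.966], [-1.0, -0.0, -0.001]] [ 0.84  0.28 -0.51  1.61  0.14  1.29 -1.01]
```

View pics/s4.png

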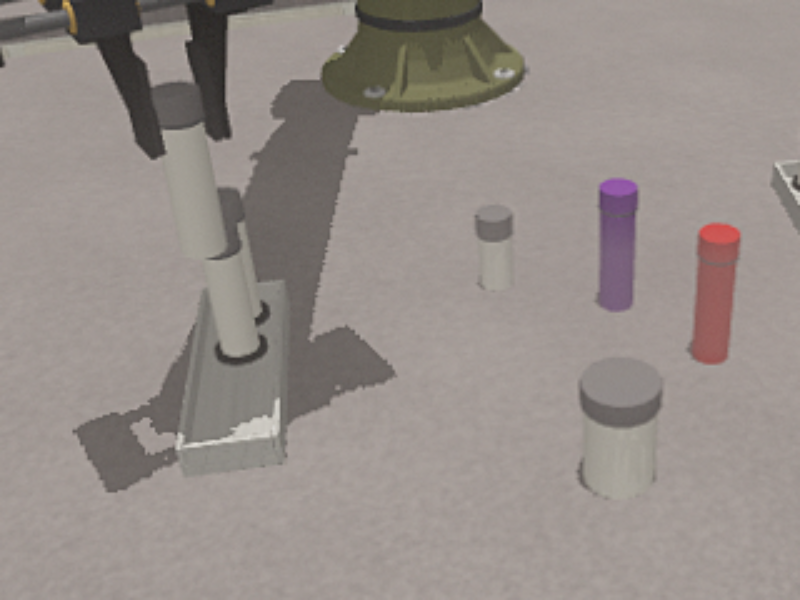

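The tall vial is held at (195,170), parallel to the fixed vials, above the free end at (230,400). I'll lower it.

```bash
python3 -m creep '[{"fingers":0.2,"x":0.3,"y":-0.02,"z":0.03,"twist":0},{"fingers":0.2,"x":0.8,"y":-0.02,"z":0.03,"twist":0},{"fingers":0.2,"x":1.3,"y":-0.02,"z":0.03,"twist":0},{"fingers":0.2,"x":1.8,"y":-0.02,"z":0.03,"twist":0},{"fingers":0.2,"x":2.2,"y":-0.02,"z":0.03,"twist":0},{"fingers":0.2,"x":2.5,"y":-0.02,"z":0.03,"twist":0},{"fingers":0.2,"x":2.65,"y":-0.02,"z":0.03,"twist":0},{"fingers":0.2,"x":2.72,"y":-0.02,"z":0.03,"twist":0},{"fingers":0.2,"x":2.72,"y":-0.02,"z":0.03,"twist":0},{"fingers":0.2,"x":2.72,"y":-0.02,"z":0.03,"twist":0}]'
python3 - <<'E'
from h import *
go('tfree',.0745)
im=viewer.get_image("scene"); cv2.imwrite("pics/s5.png",cv2.resize(im["pixels"][80:320,60:380,::-1],(800,600)))
E
```

```text
time: 6.8
position: [0.5416, -0.2649, 0.0785]
tool_rot: [1.016, 1.319, -1.016]
ft_force: [-0.2, 0.4, 0.6]
grip_width: 0.303
t 6.8 pos [ 0.5416 -0.2649  0.0785] F [-0.2  0.4  0.6] w 0.303 units [ 0.101 -0.005 -0.038]
[[0.001, 0.967, 0.256], [-0.001, 0.256, -0.967], [-1.0, 0.001, 0.001]] [ 0.82  0.37 -0.49  1.72  0.2   1.09 -1.05]
```

View pics/s5.png

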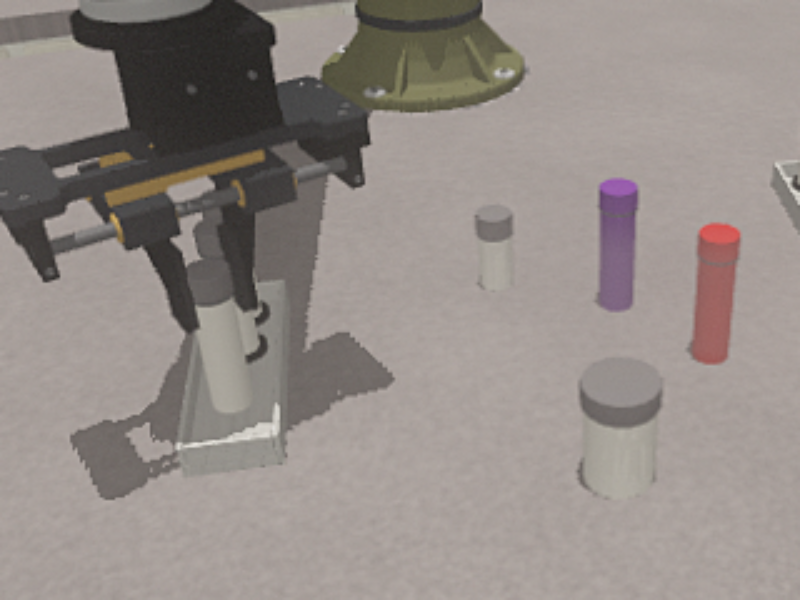

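The base of the vial at (235,405) is inside the tray's free end, about 4 mm above the floor. I'll lower the last part and check the force.

```bash
python3 -m creep '[{"fingers":0.2,"x":0.05,"y":0,"z":0,"twist":0},{"fingers":0.2,"x":0.1,"y":0,"z":0,"twist":0},{"fingers":0.2,"x":0.1,"y":0,"z":0,"twist":0},{"fingers":0.2,"x":0.1,"y":0,"z":0,"twist":0}]'
```

```text
time: 7.18
position: [0.5415, -0.2652, 0.0745]
tool_rot: [1.016, 1.319, -1.016]
ft_force: [0.9, -0.5, 3.2]
grip_width: 0.304
```

Contact at about 3 N at the expected height of 0.0745. I'll release and rise.

```bash
python3 -m creep '[{"fingers":0.4,"x":0,"y":0,"z":0,"twist":0},{"fingers":0.5,"x":0,"y":0,"z":0,"twist":0},{"fingers":0.6,"x":0,"y":0,"z":0,"twist":0},{"fingers":0.6,"x":0,"y":0,"z":0,"twist":0},{"fingers":0.6,"x":0,"y":0,"z":0,"twist":0},{"fingers":0.6,"x":0,"y":0,"z":0,"twist":0},{"fingers":0.6,"x":-0.3,"y":0,"z":0,"twist":0},{"fingers":0.7,"x":-0.9,"y":0,"z":0,"twist":0},{"fingers":0.8,"x":-1.6,"y":0,"z":0,"twist":0},{"fingers":0.8,"x":-2.4,"y":0,"z":0,"twist":0},{"fingers":0.8,"x":-3.2,"y":0,"z":0,"twist":0},{"fingers":0.8,"x":-3.7,"y":0,"z":0,"twist":0},{"fingers":0.8,"x":-3.7,"y":0,"z":0,"twist":0},{"fingers":0.8,"x":-3.7,"y":0,"z":0,"twist":0}]'
python3 - <<'E'
from h import *
go('short',.20)
im=viewer.get_image("scene"); cv2.imwrite("pics/s6.png",cv2.resize(im["pixels"][80:320,60:380,::-1],(800,600)))
E
```

```text
time: 8.35
position: [0.5418, -0.265, 0.224]
tool_rot: [1.016, 1.317, -1.016]
ft_force: [-0.6, -0.2, -0.3]
grip_width: 0.797
t 8.35 pos [ 0.5418 -0.265   0.224 ] F [-0.6 -0.2 -0.3] w 0.797 units [ 0.584 -0.913 -5.408]
[[0.003, 0.967, 0.256], [-0.002, 0.256, -0.967], [-1.0, 0.003, 0.003]] [ 0.84  0.26 -0.51  1.56  0.13  1.36 -1.  ]
```

View pics/s6.png

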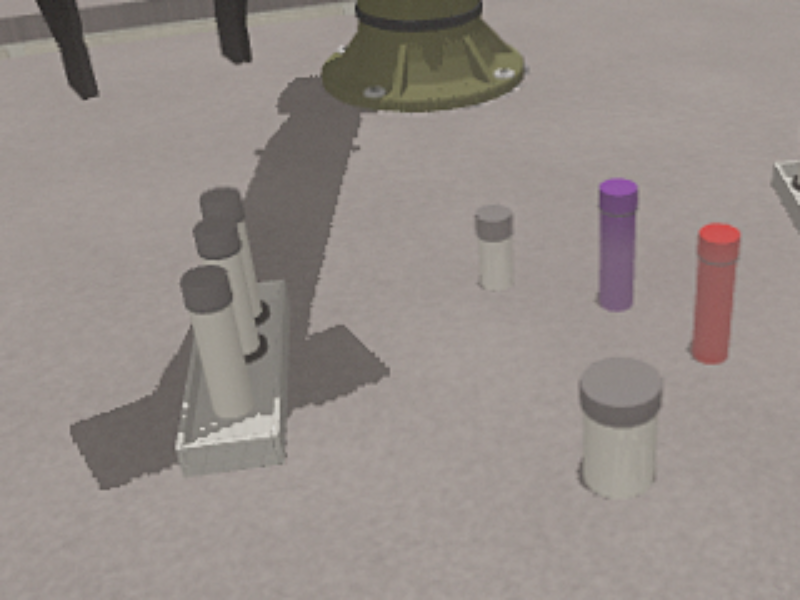

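The tall vial stands at (215,340) parallel to its row. Next is the short vial.

```bash
python3 -m creep '[{"fingers":0.8,"x":0,"y":-0.1,"z":-0.6,"twist":0},{"fingers":0.8,"x":0,"y":-0.25,"z":-1.5,"twist":0},{"fingers":0.8,"x":0,"y":-0.4,"z":-2.4,"twist":0},{"fingers":0.8,"x":0,"y":-0.55,"z":-3.3,"twist":0},{"fingers":0.8,"x":0,"y":-0.7,"z":-4.2,"twist":0},{"fingers":0.8,"x":0,"y":-0.85,"z":-5,"twist":0},{"fingers":0.8,"x":0,"y":-0.91,"z":-5.41,"twist":0},{"fingers":0.8,"x":0,"y":-0.91,"z":-5.41,"twist":0},{"fingers":0.8,"x":0.5,"y":-0.91,"z":-5.41,"twist":0},{"fingers":0.8,"x":1.2,"y":-0.91,"z":-5.41,"twist":0},{"fingers":0.8,"x":1.9,"y":-0.91,"z":-5.41,"twist":0},{"fingers":0.8,"x":2.6,"y":-0.91,"z":-5.41,"twist":0},{"fingers":0.8,"x":3,"y":-0.91,"z":-5.41,"twist":0},{"fingers":0.8,"x":3,"y":-0.91,"z":-5.41,"twist":0},{"fingers":0.8,"x":3,"y":-0.91,"z":-5.41,"twist":0}]'
python3 - <<'E'
from h import *
go('short',.032)
im=viewer.get_image("scene"); cv2.imwrite("pics/s7.png",cv2.resize(im["pixels"][80:320,110:430,::-1],(800,600)))
E
```

```text
time: 9.65
position: [0.4497, -0.0655, 0.1007]
tool_rot: [1.017, 1.323, -1.018]
ft_force: [-0.0, -0.1, 0.8]
grip_width: 0.801
t 9.65 pos [ 0.4497 -0.0655  0.1007] F [-0.  -0.1  0.8] w 0.801 units [1.718 0.043 0.007]
[[-0.003, 0.967, 0.255], [0.001, 0.255, -0.967], [-1.0, -0.002, -0.002]] [ 0.74  0.04 -0.66  2.04  0.03  1.07 -1.24]
```

View pics/s7.png

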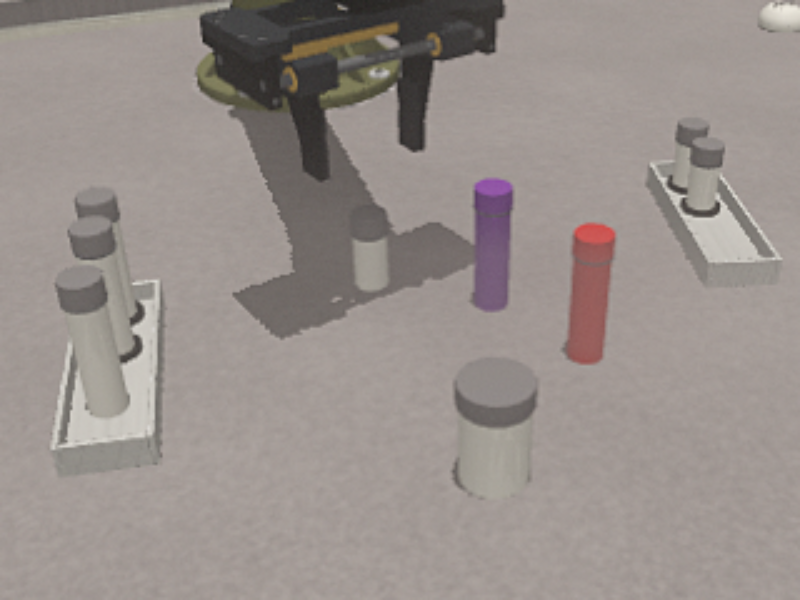

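The open fingers at (315,170) and (412,145) straddle the short vial's cap at (370,220), and purple at (493,190) is clear. I'll descend and grip.

```bash
python3 -m creep '[{"fingers":0.8,"x":0.5,"y":0.03,"z":0,"twist":0},{"fingers":0.8,"x":1.0,"y":0.03,"z":0,"twist":0},{"fingers":0.8,"x":1.5,"y":0.03,"z":0,"twist":0},{"fingers":0.8,"x":1.72,"y":0.03,"z":0,"twist":0},{"fingers":0.8,"x":1.72,"y":0.03,"z":0,"twist":0},{"fingers":0.5,"x":1.72,"y":0.03,"z":0,"twist":0},{"fingers":0.4,"x":1.72,"y":0.03,"z":0,"twist":0},{"fingers":0.2,"x":1.72,"y":0.03,"z":0,"twist":0},{"fingers":0.2,"x":1.72,"y":0.03,"z":0,"twist":0},{"fingers":0.2,"x":1.72,"y":0.03,"z":0,"twist":0},{"fingers":0.2,"x":1.72,"y":0.03,"z":0,"twist":0},{"fingers":0.2,"x":1.72,"y":0.03,"z":0,"twist":0},{"fingers":0.2,"x":1.72,"y":0.03,"z":0,"twist":0},{"fingers":0.2,"x":1.72,"y":0.03,"z":0,"twist":0},{"fingers":0.2,"x":1.72,"y":0.03,"z":0,"twist":0},{"fingers":0.2,"x":1.72,"y":0.03,"z":0,"twist":0}]' 15
```

```text
time: 11.03
position: [0.4516, -0.0647, 0.033]
tool_rot: [1.016, 1.32, -1.016]
ft_force: [-0.6, 0.8, 2.0]
grip_width: 0.3
```

```bash
python3 -m creep '[{"fingers":0.2,"x":-0.2,"y":0,"z":0,"twist":0},{"fingers":0.2,"x":-0.6,"y":0,"z":0,"twist":0},{"fingers":0.2,"x":-1.2,"y":0,"z":0,"twist":0},{"fingers":0.2,"x":-1.8,"y":0,"z":0,"twist":0},{"fingers":0.2,"x":-2.5,"y":0,"z":0,"twist":0},{"fingers":0.2,"x":-3.2,"y":0,"z":0,"twist":0},{"fingers":0.2,"x":-3.8,"y":0,"z":0,"twist":0},{"fingers":0.2,"x":-4,"y":0,"z":0,"twist":0},{"fingers":0.2,"x":-4,"y":0,"z":0,"twist":0}]'
python3 - <<'E'
from h import *
go('sfree',.193)
im=viewer.get_image("scene"); cv2.imwrite("pics/s8.png",cv2.resize(im["pixels"][40:280,140:460,::-1],(800,600)))
E
```

```text
time: 11.78
position: [0.453, -0.0647, 0.1953]
tool_rot: [1.017, 1.316, -1.015]
ft_force: [0.1, -0.4, -1.0]
grip_width: 0.302
t 11.78 pos [ 0.453  -0.0647  0.1953] F [ 0.1 -0.4 -1. ] w 0.302 units [ 0.052  3.201 -6.18 ]
[[0.004, 0.967, 0.256], [-0.002, 0.256, -0.967], [-1.0, 0.004, 0.003]] [ 0.77 -0.07 -0.65  1.93 -0.04  1.26 -1.18]
```

View pics/s8.png

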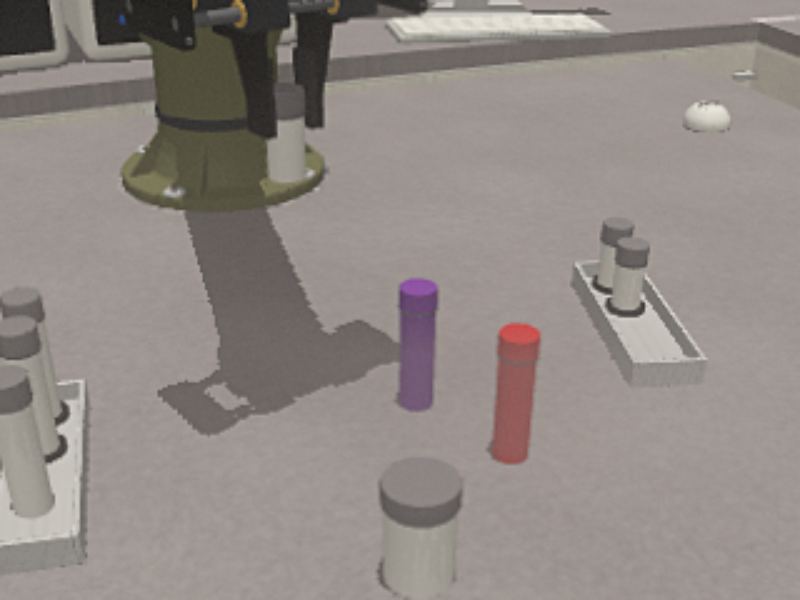

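The short vial is held upright at (287,135). I'll carry it to the short tray at (650,320).

```bash
python3 -m creep '[{"fingers":0.2,"x":0,"y":0.1,"z":-0.2,"twist":0},{"fingers":0.2,"x":0,"y":0.3,"z":-0.6,"twist":0},{"fingers":0.2,"x":0,"y":0.6,"z":-1.2,"twist":0},{"fingers":0.2,"x":0,"y":0.95,"z":-1.9,"twist":0},{"fingers":0.2,"x":0,"y":1.3,"z":-2.6,"twist":0},{"fingers":0.2,"x":0,"y":1.7,"z":-3.3,"twist":0},{"fingers":0.2,"x":0,"y":2.1,"z":-4,"twist":0},{"fingers":0.2,"x":0,"y":2.4,"z":-4.7,"twist":0},{"fingers":0.2,"x":0,"y":2.75,"z":-5.3,"twist":0},{"fingers":0.2,"x":0,"y":3,"z":-5.8,"twist":0},{"fingers":0.2,"x":0,"y":3.15,"z":-6.1,"twist":0},{"fingers":0.2,"x":0,"y":3.2,"z":-6.18,"twist":0},{"fingers":0.2,"x":0,"y":3.2,"z":-6.18,"twist":0},{"fingers":0.2,"x":0,"y":3.2,"z":-6.18,"twist":0},{"fingers":0.2,"x":0,"y":3.2,"z":-6.18,"twist":0}]'
python3 - <<'E'
from h import *
go('sfree',.041)
im=viewer.get_image("scene"); cv2.imwrite("pics/s9.png",cv2.resize(im["pixels"][20:260,240:560,::-1],(800,600)))
E
```

```text
time: 13.08
position: [0.5118, 0.2057, 0.1922]
tool_rot: [1.016, 1.32, -1.019]
ft_force: [-0.8, -0.2, 0.7]
grip_width: 0.3
t 13.08 pos [0.5118 0.2057 0.1922] F [-0.8 -0.2  0.7] w 0.3 units [ 3.78   0.056 -0.025]
[[-0.001, 0.967, 0.254], [-0.001, 0.254, -0.967], [-1.0, -0.001, 0.001]] [ 0.38  0.23 -0.92  1.71  0.19  1.29 -1.89]
```

View pics/s9.png

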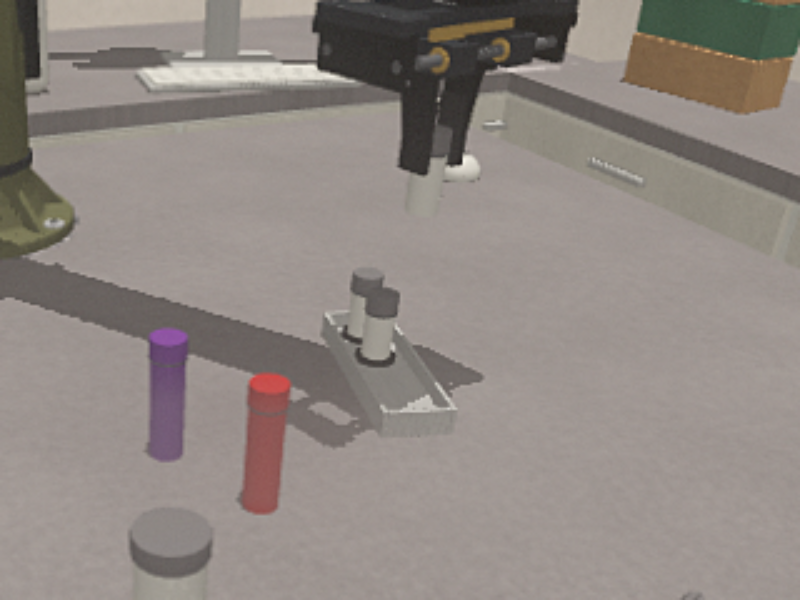

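The vial is upright at (425,185) over the free end at (410,385). I'll lower it to just above the floor, then make contact.

```bash
python3 -m creep '[{"fingers":0.2,"x":0.3,"y":0.03,"z":-0.01,"twist":0},{"fingers":0.2,"x":0.8,"y":0.03,"z":-0.01,"twist":0},{"fingers":0.2,"x":1.4,"y":0.03,"z":-0.01,"twist":0},{"fingers":0.2,"x":2,"y":0.03,"z":-0.01,"twist":0},{"fingers":0.2,"x":2.6,"y":0.03,"z":-0.01,"twist":0},{"fingers":0.2,"x":3.1,"y":0.03,"z":-0.01,"twist":0},{"fingers":0.2,"x":3.4,"y":0.03,"z":-0.01,"twist":0},{"fingers":0.2,"x":3.6,"y":0.03,"z":-0.01,"twist":0},{"fingers":0.2,"x":3.68,"y":0.03,"z":-0.01,"twist":0},{"fingers":0.2,"x":3.68,"y":0.03,"z":-0.01,"twist":0},{"fingers":0.2,"x":3.68,"y":0.03,"z":-0.01,"twist":0}]'
python3 - <<'E'
from h import *
go('sfree',.041)
im=viewer.get_image("scene"); cv2.imwrite("pics/s10.png",cv2.resize(im["pixels"][20:260,240:560,::-1],(800,600)))
E
```

```text
time: 14.05
position: [0.5138, 0.2081, 0.0466]
tool_rot: [1.017, 1.32, -1.015]
ft_force: [0.8, 0.1, 0.2]
grip_width: 0.3
t 14.05 pos [0.5138 0.2081 0.0466] F [0.8 0.1 0.2] w 0.3 units [ 0.139 -0.014  0.025]
[[0.001, 0.967, 0.256], [0.0, 0.256, -0.967], [-1.0, 0.002, 0.0]] [ 0.29  0.4  -0.85  1.86  0.35  1.03 -2.01]
```

View pics/s10.png

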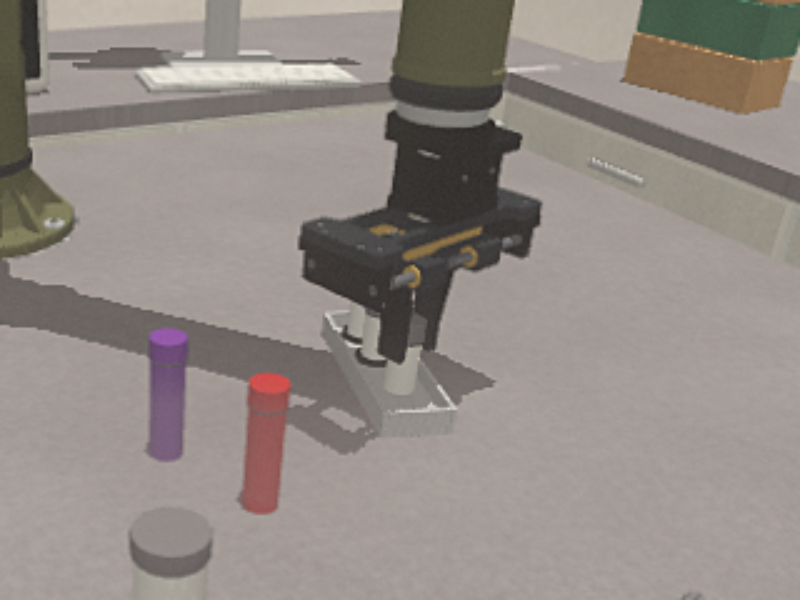

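The vial's base at (402,385) is over the tray floor with about 5 mm to go.

```bash
python3 -m creep '[{"fingers":0.2,"x":0.06,"y":0,"z":0,"twist":0},{"fingers":0.2,"x":0.1,"y":0,"z":0,"twist":0},{"fingers":0.2,"x":0.13,"y":0,"z":0,"twist":0},{"fingers":0.2,"x":0.13,"y":0,"z":0,"twist":0},{"fingers":0.2,"x":0.13,"y":0,"z":0,"twist":0}]'
```

```text
time: 14.52
position: [0.5135, 0.2079, 0.041]
tool_rot: [1.017, 1.32, -1.016]
ft_force: [-0.7, -0.6, 3.4]
grip_width: 0.306
```

Contact at 3.4 N at the expected height. I'll release and rise.

```bash
python3 -m creep '[{"fingers":0.4,"x":0,"y":0,"z":0,"twist":0},{"fingers":0.5,"x":0,"y":0,"z":0,"twist":0},{"fingers":0.6,"x":0,"y":0,"z":0,"twist":0},{"fingers":0.6,"x":0,"y":0,"z":0,"twist":0},{"fingers":0.6,"x":0,"y":0,"z":0,"twist":0},{"fingers":0.6,"x":0,"y":0,"z":0,"twist":0},{"fingers":0.6,"x":-0.3,"y":0,"z":0,"twist":0},{"fingers":0.7,"x":-0.9,"y":0,"z":0,"twist":0},{"fingers":0.8,"x":-1.6,"y":0,"z":0,"twist":0},{"fingers":0.8,"x":-2.4,"y":0,"z":0,"twist":0},{"fingers":0.8,"x":-3.2,"y":0,"z":0,"twist":0},{"fingers":0.8,"x":-4,"y":0,"z":0,"twist":0},{"fingers":0.8,"x":-4,"y":0,"z":0,"twist":0},{"fingers":0.8,"x":-4,"y":0,"z":0,"twist":0}]'
python3 -m creep '[{"fingers":0.8,"x":0,"y":-0.8,"z":0,"twist":0},{"fingers":0.8,"x":0,"y":-1.5,"z":1,"twist":0},{"fingers":0.8,"x":0,"y":-1.5,"z":2,"twist":0},{"fingers":0.8,"x":0,"y":-1.5,"z":3,"twist":0},{"fingers":0.8,"x":0,"y":-1.5,"z":4,"twist":0},{"fingers":0.8,"x":0,"y":-1.5,"z":5,"twist":0},{"fingers":0.8,"x":0,"y":-1.5,"z":5,"twist":0},{"fingers":0.8,"x":0,"y":-1.5,"z":5,"twist":0},{"fingers":0.8,"x":0,"y":-1.5,"z":5,"twist":0}]'
python3 - <<'E'
from h import *
im=viewer.get_image("top"); P=cloud(im); z=P[...,2]
cv2.imwrite("pics/t1.png",np.clip(im["pixels"][90:290,150:520,::-1].repeat(2,0).repeat(2,1)*1.5,0,255).astype(np.uint8))
i2=viewer.get_image("scene"); cv2.imwrite("pics/s11.png",i2["pixels"][...,::-1])
P2=cloud(i2)
F=dict(tfree=(T["tfree"],np.array([.984,-.178]),.103),sfree=(T["sfree"],np.array([.958,-.287]),.068))
for k,(c,a,h) in F.items():
  for nm,Q in(("top",P),("scene",P2)):
    d=Q[...,:2]-np.array(c); lx=d@a; ly=d@np.array([-a[1],a[0]])
    m=(np.abs(lx)<.04)&(np.abs(ly)<.03)&(Q[...,2]>.03)&(Q[...,2]<.12)
    if not m.any(): print(k,nm,"none"); continue
    zt=np.percentile(Q[...,2][m],95); t=m&(Q[...,2]>zt-.005)
    lo=m&(Q[...,2]<.05)
    print(k,nm,"top z",zt.round(4),"cap lx,ly mm",(1e3*lx[t].mean()).round(1),(1e3*ly[t].mean()).round(1),"n",m.sum(),
     "low part",(1e3*lx[lo].mean()).round(1) if lo.any() else None,(1e3*ly[lo].mean()).round(1) if lo.any() else None)
E
```

```text
time: 15.68
position: [0.5143, 0.2087, 0.2034]
tool_rot: [1.019, 1.317, -1.013]
ft_force: [-1.0, -0.7, -1.0]
grip_width: 0.796
time: 16.43
position: [0.5055, -0.0004, 0.1997]
tool_rot: [1.017, 1.323, -1.017]
ft_force: [-1.2, 0.1, -1.2]
grip_width: 0.8
tfree top top z 0.1036 cap lx,ly mm -0.7 -1.5 n 379 low part -2.7 7.4
tfree scene top z 0.1028 cap lx,ly mm 3.3 -4.5 n 857 low part 8.8 -3.1
sfree top top z 0.0692 cap lx,ly mm -0.1 -0.0 n 252 low part 3.6 -9.6
sfree scene top z 0.0679 cap lx,ly mm 2.5 -3.2 n 295 low part 8.2 -5.6
```

View pics/t1.png

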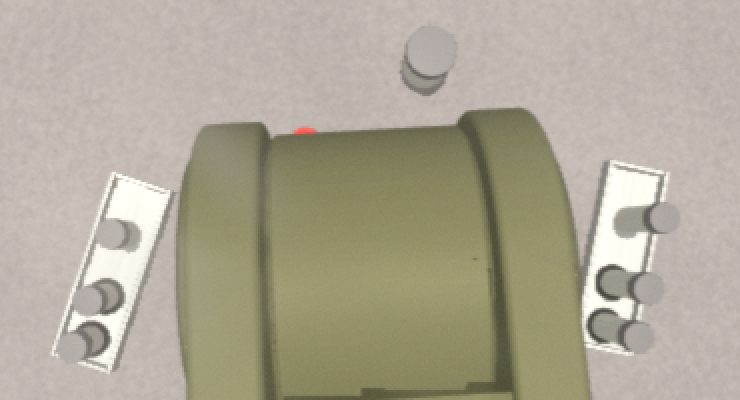

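View pics/s11.png

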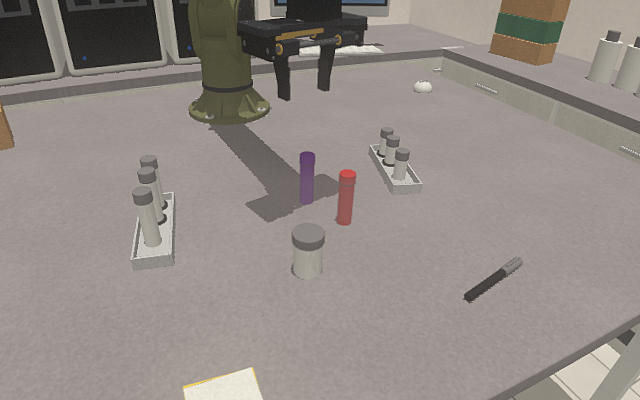

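Both vials stand in their rows. In the scene view the tall one is at (147,215) and the short one at (401,163), with the cap tops at 0.103 m and 0.069 m, level with the fixed vials. The cap centres lie within 2 mm of the free-end middles. The gripper is clear at z = 0.20 and nothing else has moved.

```bash
python3 -c "
from bench import workorder,telemetry
print(workorder.close_job())"
```

```text
the job is handed in; nothing more can be done
None
```

I stood the tall vial in the right-hand (95 mm) tray and the short vial in the left-hand (60 mm) tray. The job was handed in at about 16.5 s on the robot clock, well under the 64 s limit.

- **Position:** in the last top view, both cap centres were within 2 mm of the free-end middles along and across the tray.
- **Height and tilt:** cap tops read 0.103–0.104 m (tall) and 0.068–0.069 m (short), which matches a 95 mm and a 60 mm vial on an 8 mm floor. Both look parallel to the fixed vials. I judged uprightness by eye and from the cap position, and did not measure the tilt angle.
- **Forces:** each vial touched down at about 3 N, and the highest wrist force I read was under 4 N.
- **Rest of the scene:** the gripper was about 0.2 m above the bench and clear of everything at the end. The jar and the red and purple vials look unmoved in the last pictures.
- **Checks that disagreed:** the scene camera puts the caps 3–5 mm off the middle. I put this down to it seeing only the near side of each vial, and it is still well within tolerance.
- **Refused move:** my first move command was refused, apparently because it left out "twist", and it moved nothing.

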